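Turn the bench carousel and weigh the small bottle

ROBOT

A 6-joint arm with a two-finger parallel gripper is mounted at the origin on a cart in front of the work surface, level with it; the furniture and walls round the work are solid. World frame = base frame: x ahead of the robot, y to its left, z up, the work surface at z = 0. Lengths are in mm, angles in rad, forces in N, time in s.
With the tool pointing down it reaches from about 350 to 775 mm from the base axis. Payload 5.5 kg.
Tool frame: the origin (TCP) lies at the very end of the fingers, on their centre line; the grasp point (between the pads) lies 19 mm behind it; z points along the fingers, y is the direction in which the jaws open and shut (so a half turn about z gives the same grasp; the last joint's range is limited). The gripper opens to 85 mm and grips with 20 to 120 N. Pads are 22 mm wide; open, the fingers measure 114 mm over their backs; the gripper's body (76 mm by 85 mm) begins 54 mm behind the grasp point. The pads swing forward as they close: fully open they stand 13 mm farther back than shut.
Start: joints at [-1.397, 0.313, 0.046, 1.304, 0, 1.431], TCP at [177.484, -546.965, 231.323] pointing down, gripper open.
Joint ranges: [-2.76, 2.76], [-0.86, 1.69], [-1.03, 1.26], [-2.2, 2.34], [-1.47, 1.5], [-3.14, 3.14]. Speed limits (rad/s): [2.57, 2.57, 3.14, 3.14, 3.14, 3.14].

INTERFACE

Orientations are given as a unit quaternion [x, y, z, w].
In Python, from workcell import env gives the robot as it stands. The module is installed in compiled form; this text tells all that it offers.
- The arm moves only by the tool apply_moves, never from a script. Its argument "steps" is a list of rows, each a list of 5 numbers: the shift along the tool's x, y, z scaled (see below), then the turn about the tool's z scaled (see below), then the opening, from 0 (shut) to 1 (fully open). In form: [[x, y, z, yaw, jaw], ...]. A call has 1 to 12 rows; each row is the pose to reach, as a shift and turn from the pose commanded when the call began, along the tool's axes at that moment; what a row does not reach only later rows make up. The controller multiplies each number of a shift by 100 mm and each number of a turn by 0.5 rad. A row lasts 1/10 s, in which the tool goes at most 50 mm and 8.59 degrees, less where a joint would pass 70% of its speed; a pose out of reach is approached as far as the arm can. A call with a number of a shift or a turn outside -1 to 1 is refused whole. A call with a gripper value outside its range is refused whole. The fingers move at their own pace and stop on an object; the grip force is fixed at half the most. Time passes only in rows, so rows that repeat a pose let the fingers close. It gives the time, the measured TCP pose, the force and the opening at its end, in the units of the state.
- env.get_obs(): the state, without advancing time (a new reading comes with each control period).
- env.snapshot(name): name is "scene" or "top"; returns a dict with "color" (420x560x3 uint8, red, green, blue), "mtx" (3x3 intrinsics, pixels), "k1" (the pictures are not rectified: a ray, as slopes to the right and down, at radius r is drawn at 1 + k1 r^2 times it, then the intrinsics apply), "xyz" and "rotation" of the camera in the world. Camera axes: x right, y down, z forward; pixel columns grow to the right and rows downward; lengths in mm; the calibration is good to about 2 mm. A picture is of the moment at which its call begins. There is no depth.
- env.job_done(): hands the job in, once; it reports no verdict.
The state is a dict: "clock": time; "q": joint angles; "qd": joint speeds; "effort": joint torques, N m; "position": TCP position; "orientation": TCP orientation; "force": force on the tool from outside, world axes, zero at the start; "ft_torque": the same for the moment, N m; "grip_width": finger opening in mm.
Only numpy, scipy, OpenCV 4.12 (cv2) and the standard library are available. Lean on these libraries where they do the work, as an engineer would, in place of code of your own. Each camera call takes 0.05 s, during which the arm holds its last target.

TASK

The smaller of the two bottles in the bench carousel has to be weighed. Turn the carousel by the bar knob on its top until that bottle's compartment stands in the middle of the guard's front opening, let go of the knob, then lift the bottle out through the opening and set it down, without dropping it, upright on the middle of the balance pan. Leave the larger bottle standing in the carousel.

Things in the scene. Friction and masses are not known exactly. Their poses are not given: they have to be found in the camera images.
- small_bottle_mid (a point): Centre (half-way up) of the small bottle: upright, round, with shoulders and a narrower screw cap; body 40 mm across up to about 50 mm above its foot, cap 23 mm across, 75 mm high in all, about 60 g. It stands loose on the carousel's tray in one of the two compartments beside the front one, about 105 mm from the turning axis. z up; its yaw means nothing.
- large_bottle_mid (a point): Centre (half-way up) of the large bottle: same form, 50 mm across, 100 mm high, loose in the carousel's compartment on the other side of the front one. It stays there. The other compartments hold a stoppered flask, a beaker, a flat dish, or nothing.
- carousel_knob (a point): Middle of the carousel's knob, on the vertical turning axis, 195 mm above the bench: an upright bar 50 mm long, 14 mm thick, 30 mm high (180 to 210 mm above the bench) on a slim shaft. x points along the bar's length, z up; it turns with the tray, clear above a fixed wire guard whose wires lie 150 mm above the bench.
- carousel_opening (a point): Fixed point in the middle of the guard's front opening, 25 mm above the bench, 105 mm from the turning axis: where the compartment to pick from belongs. -x points away from the axis, out through the opening, roughly to the robot; z up. The guard, 302 mm across on thin posts, covers all of the tray but this opening, a sector of 104 degrees.
- carousel_tray (a joint): Tray's angle from its start (0), rad, growing counter-clockwise seen from above, -3.1 to 3.1. Light friction (0.05 N m); stays where left; its contents stand free and can tip if it is jerked. 0.7 to 1.4 rad one way or the other brings the bottle to the opening. Tray: 292 mm across, six compartments of 60 degrees; floor 25 mm, rim and dividers up to 45 mm above the bench.
- balance_pan (a point): Centre of the top face of the balance's round steel pan, 110 mm across, flat, 58 mm above the bench; z up. The balance is fixed; its body is 170 x 140 mm and lower than the pan.
There are look-alikes about, which are no part of the job. Leave any purple, red or yellow look-alike of the part that bears small_bottle_mid alone.

How it is judged:
By the outcome, as a careful person would: the job done as asked, in the order asked, and still so for the second after the job is handed in, with the robot touching nothing.
It also fails if it takes over 51 s, if anything falls off the work surface, if the arm or the gripper's body presses on something with over 40 N, if the wrist force passes 120 N, or if a joint passes its speed limit or range.

## Working session

There is one attempt and no reset: what is moved stays moved. The work goes in short steps, Python scripts to look and compute and a tool call to move; the robot and the scene stay as the last step left them, time stands still between calls to the robot, and variables do not carry over. Pictures are saved under pics/ and viewed, and the job is handed in when it is done.

Besides the shell and the picture viewer there is one more tool, called after "Emit:" as name(argument=value, ...), one argument or row to a line, values as JSON. apply_moves: Moves the arm, as the interface text tells. Shifts and turns lie within -1 to 1; 1 stands for 100 mm of shift or 0.5 rad of turn. Its arguments: {"type":"object","properties":{"steps":{"type":"array"}},"required":["steps"]}

```bash
mkdir -p pics; cat > h.py <<'E'
import numpy as np, cv2
from workcell import env
def snap(name,tag):
    s=env.snapshot(name); cv2.imwrite(f'pics/{tag}.png',s['color'][:,:,::-1]); return s
def ray(s,u,v):
    K=np.array(s['mtx']);d=np.array([s['k1'],0,0,0,0],float)
    p=cv2.undistortPoints(np.array([[[u,v]]],float),K,d,None,None,None,) if False else None
    xd=(u-K[0,2])/K[0,0]; yd=(v-K[1,2])/K[1,1]
    x,y=cv2.undistortPoints(np.array([[[u,v]]],float),K,d)[0,0]
    R=np.array(s['rotation']); return np.array(s['xyz'],float),R@np.array([x,y,1.])
def onz(s,u,v,z):
    c,d=ray(s,u,v); return c+d*(z-c[2])/d[2]
def proj(s,P):
    R=np.array(s['rotation']);p=R.T@(np.array(P,float)-np.array(s['xyz']));a=p[:2]/p[2];r2=a@a
    a=a*(1+s['k1']*r2);K=np.array(s['mtx']);return K[0,0]*a[0]+K[0,2],K[1,1]*a[1]+K[1,2]
E
python3 - <<'E'
from h import *
for n in('scene','top'):
    s=snap(n,n+'0');print(s['mtx'],s['k1'],s['xyz'],s['rotation'])
print(env.get_obs())
E
```

```text
[[530.38458941   0.         285.65370577]
 [  0.         530.38458941 218.39992954]
 [  0.           0.           1.        ]] 0.02432473603704654 [-92.11514964 985.10980953 957.48780969] [-0.23518723  0.84638059 -0.4618048   0.12273219]
[[535.40927017   0.         277.47051314]
 [  0.         535.40927017 200.57345277]
 [  0.           0.           1.        ]] -0.033582097472090504 [ 287.18641458 -101.22728112 1437.35504153] [-0.69860142  0.70989255 -0.06727437  0.05901504]
{'clock': 0.1, 'q': array([-1.39661641e+00,  3.13949298e-01,  4.50978787e-02,  1.30363244e+00,
        3.65740767e-07,  1.43122387e+00]), 'qd': array([-0.00149145, -0.0007451 ,  0.0039807 , -0.00189167, -0.00104696,
        0.0014479 ]), 'effort': array([ 1.79032126e-03, -4.81724668e+01,  2.99245191e+01,  1.27069774e-02,
       -2.01865191e-04,  1.30787029e-05]), 'position': array([ 177.38659195, -546.46368578,  230.48657483]), 'orientation': array([ 9.87719794e-01,  1.56233468e-01, -1.44167645e-05, -8.43644943e-04]), 'force': array([0.17702529, 0.10962754, 0.01461248]), 'ft_torque': array([-0.01042708,  0.04792665, -0.04115113]), 'grip_width': 85.18101287336758}
```

Rotation is a quaternion; I'll convert it.

```bash
sed -i "s/R=np.array(s\['rotation'\])/R=Rot.from_quat(s['rotation']).as_matrix()/; 1i from scipy.spatial.transform import Rotation as Rot" h.py; sed -i '/if False else None/d;/xd=(u/d' h.py; cat h.py
```

```text
from scipy.spatial.transform import Rotation as Rot
import numpy as np, cv2
from workcell import env
def snap(name,tag):
    s=env.snapshot(name); cv2.imwrite(f'pics/{tag}.png',s['color'][:,:,::-1]); return s
def ray(s,u,v):
    K=np.array(s['mtx']);d=np.array([s['k1'],0,0,0,0],float)
    x,y=cv2.undistortPoints(np.array([[[u,v]]],float),K,d)[0,0]
    R=Rot.from_quat(s['rotation']).as_matrix(); return np.array(s['xyz'],float),R@np.array([x,y,1.])
def onz(s,u,v,z):
    c,d=ray(s,u,v); return c+d*(z-c[2])/d[2]
def proj(s,P):
    R=Rot.from_quat(s['rotation']).as_matrix();p=R.T@(np.array(P,float)-np.array(s['xyz']));a=p[:2]/p[2];r2=a@a
    a=a*(1+s['k1']*r2);K=np.array(s['mtx']);return K[0,0]*a[0]+K[0,2],K[1,1]*a[1]+K[1,2]
```

View pics/scene0.png

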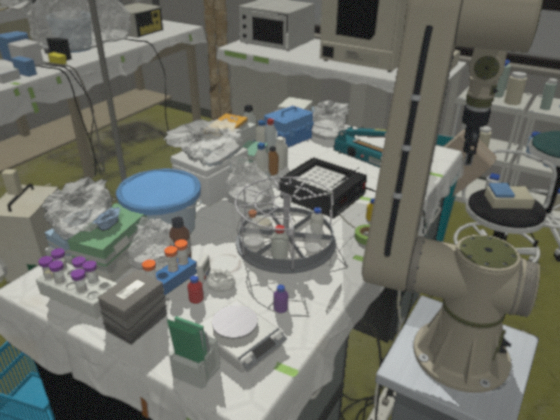

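View pics/top0.png

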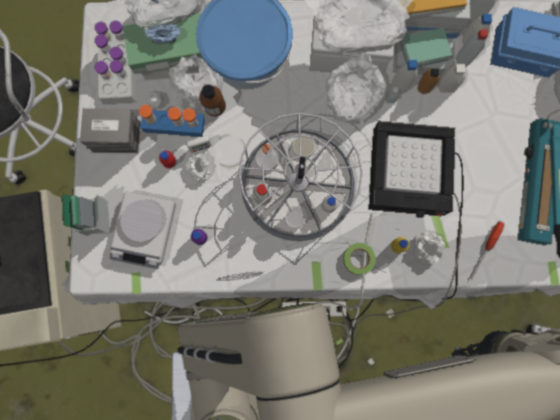

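The top view shows the carousel hub at about (301,170). A red-capped bottle is at (262,190), a blue-capped one at (330,202), and the balance pan at (141,221). I'll zoom in.

```bash
python3 - <<'E'
from h import *
a=cv2.imread('pics/top0.png');cv2.imwrite('pics/topc.png',cv2.resize(a[100:260,220:380],None,fx=3.7,fy=3.7,interpolation=cv2.INTER_CUBIC))
cv2.imwrite('pics/topb.png',cv2.resize(a[180:275,90:220],None,fx=5,fy=5,interpolation=cv2.INTER_CUBIC))
a=cv2.imread('pics/scene0.png');cv2.imwrite('pics/scc.png',cv2.resize(a[170:290,210:370],None,fx=5,fy=4.9,interpolation=cv2.INTER_CUBIC))
E
```

```text
(no output)
```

View pics/topc.png

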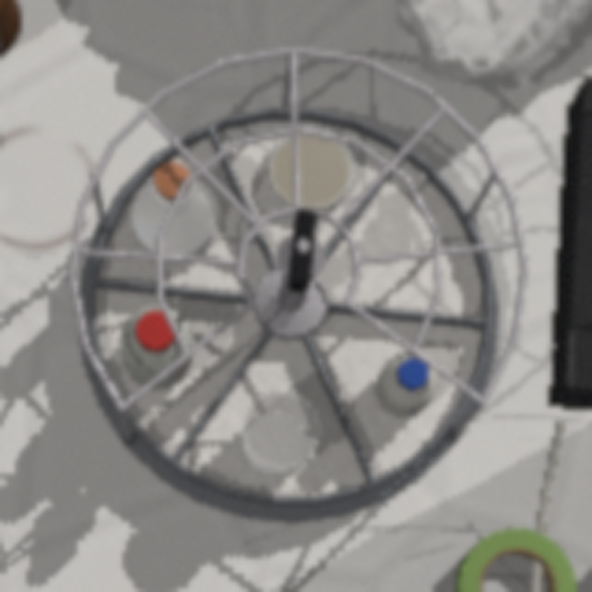

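View pics/scc.png

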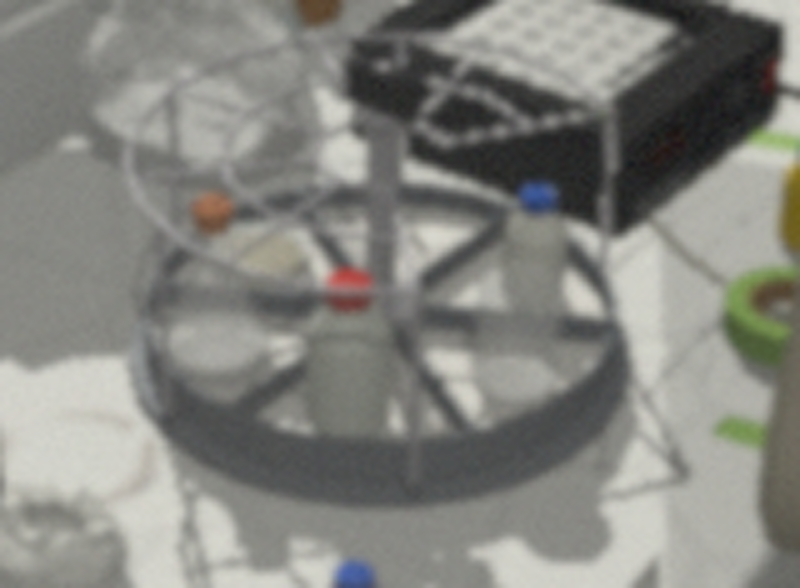

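View pics/topb.png

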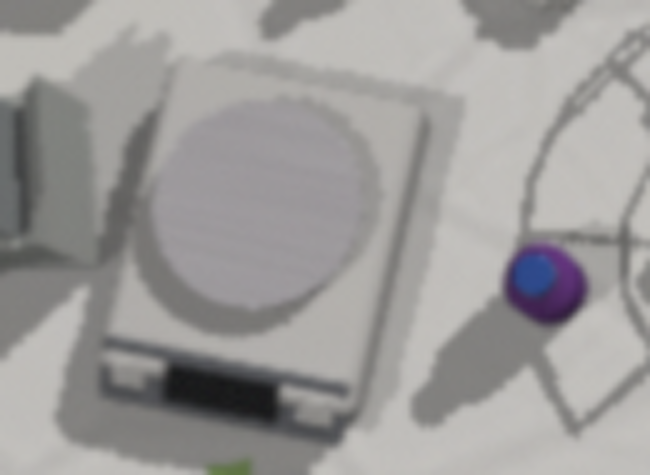

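```bash
cat >> h.py <<'E'
E
python3 - <<'E'
from h import *
import cv2
n='top'; s=env.snapshot('top'); t=env.snapshot('scene')
f=lambda x,y:(220+(x+.5)/3.7-.5,100+(y+.5)/3.7-.5)
g=lambda x,y:(210+(x+.5)/5-.5,170+(y+.5)/4.9-.5)
P=lambda nm,x,y,z:print(nm,onz(s,*f(x,y),z).round(1))
P('rimL',80,300,45);P('rimR',495,300,45);P('rimB',290,518,45);P('rimT',290,112,45)
# outer rim ellipse
P('knob near',298,290,210);P('knob far',306,212,210)
P('guardL',122,405,150);P('guardR',487,403,150)
P('guardT',295,50,150);P('gl',75,255,150);P('gr',522,270,150)
P('blue',412,374,75);P('red',154,330,100)
def tri(a,b):
    c1,d1=ray(s,*a);c2,d2=ray(t,*b);A=np.stack([d1,-d2],1);k=np.linalg.lstsq(A,c2-c1,rcond=None)[0]
    p,q=c1+k[0]*d1,c2+k[1]*d2;print('tri',((p+q)/2).round(1),np.linalg.norm(p-q).round(1))
tri(f(412,374),g(538,197));tri(f(154,330),g(348,287))
h=lambda x,y:(90+(x+.5)/5-.5,180+(y+.5)/5-.5)
for x,y in((152,200),(360,200),(262,97),(250,308),(256,203)):print('pan',onz(s,*h(x,y),58).round(1))
# caps by mask
for nm,im in(('top',s),('scene',t)):
  hsv=cv2.cvtColor(im['color'],cv2.COLOR_RGB2HSV)
  for c,lo,hi in(('blue',(105,120,60),(125,255,255)),('red',(172,140,60),(180,255,255))):
    m=cv2.inRange(hsv,lo,hi);k,l,st,ce=cv2.connectedComponentsWithStats(m)
    print(nm,c,[(st[i][4],ce[i].round(1)) for i in range(1,k) if 8<st[i][4]<300])
E
```

```text
rimL [593.9 -24.3  45. ]
rimR [ 589.5 -323.1   45. ]
rimB [ 434.4 -171.6   45. ]
rimT [ 732.5 -178.7   45. ]
knob near [ 562.  -171.8  210. ]
knob far [ 613.  -178.1  210. ]
guardL [499.6 -57.4 150. ]
guardR [ 497.3 -298.2  150. ]
guardT [ 742.9 -177.3  150. ]
gl [601.5 -26.9 150. ]
gr [ 586.9 -325.4  150. ]
blue [ 530.9 -257.9   75. ]
red [559.9 -78.2 100. ]
tri [ 525.9 -256.    95.3] 2.7
tri [554.8 -79.  118.7] 2.6
pan [492.3 290.9  58. ]
pan [490.7 182.5  58. ]
pan [545.9 235.1  58. ]
pan [435.2 238.3  58. ]
pan [489.9 236.7  58. ]
top blue [(np.int32(67), array([486.4,  18.2])), (np.int32(63), array([412.3,  64.3])), (np.int32(38), array([163.9, 154.9])), (np.int32(44), array([331.1, 200.6])), (np.int32(56), array([196.4, 234.7])), (np.int32(34), array([403.3, 243.3]))]
top red [(np.int32(20), array([166.8, 157. ]))]
scene blue [(np.int32(13), array([261.3, 122. ])), (np.int32(157), array([299.1, 135.2])), (np.int32(11), array([534.5, 133.7])), (np.int32(12), array([260.6, 145.2])), (np.int32(30), array([494.5, 176. ])), (np.int32(20), array([316.8, 209.5])), (np.int32(182), array([174.3, 271.4])), (np.int32(25), array([193.3, 278.1])), (np.int32(17), array([280.4, 287.4]))]
scene red []
```

```bash
python3 - <<'E'
from h import *
s=env.snapshot('top'); t=env.snapshot('scene')
o=env.get_obs();print(Rot.from_quat(o['orientation']).as_matrix().round(3),o['position'],o['q'],o['clock'])
f=lambda x,y:(220+(x+.5)/3.7-.5,100+(y+.5)/3.7-.5)
D=lambda a,b:(lambda v:print('divider',np.degrees(np.arctan2(v[1],v[0])).round(1)))((onz(s,*f(*b),45)-onz(s,*f(*a),45)))
D((330,308),(482,325));D((308,342),(370,480));D((265,338),(185,455));D((245,303),(98,285));D((265,265),(210,130));D((330,262),(400,160))
print('blue',onz(s,331.1,200.6,100))
# label ring: projected checks
im=s['color'].copy();im=cv2.resize(im[100:260,220:380],None,fx=3.7,fy=3.7,interpolation=cv2.INTER_CUBIC)[:,:,::-1].copy()
def dr(C,r,z,col,a0=0,a1=360):
    for a in np.radians(np.arange(a0,a1,3)):
        u,v=proj(s,(C[0]+r*np.cos(a),C[1]+r*np.sin(a),z));u=(u+.5-220)*3.7-.5;v=(v+.5-100)*3.7-.5
        cv2.circle(im,(int(u),int(v)),1,col,-1)
C=(588,-176)
dr(C,146,45,(0,255,0));dr(C,151,150,(0,0,255));dr(C,3,210,(255,0,255));dr((527,-256),11.5,100,(0,255,255))
dr((C[0]-105,C[1]+1),5,25,(255,0,0))
for a in (52,-52):
  for r in range(40,152,6): dr((C[0]-r*np.cos(np.radians(a)),C[1]-r*np.sin(np.radians(a))),.1,150,(255,255,0),0,4)
cv2.imwrite('pics/ov1.png',im)
E
```

```text
[[ 0.951  0.309 -0.   ]
 [ 0.309 -0.951  0.001]
 [ 0.    -0.001 -1.   ]] [ 177.44262941 -546.79544786  230.97894064] [-1.39661440e+00  3.13544398e-01  4.57382295e-02  1.30359085e+00
 -1.11099823e-05  1.43119157e+00] 0.3
divider -97.4
divider -157.6
divider 145.0
divider 82.0
divider 20.5
divider -35.1
blue [ 526.69046372 -255.29056741  100.        ]
```

View pics/ov1.png

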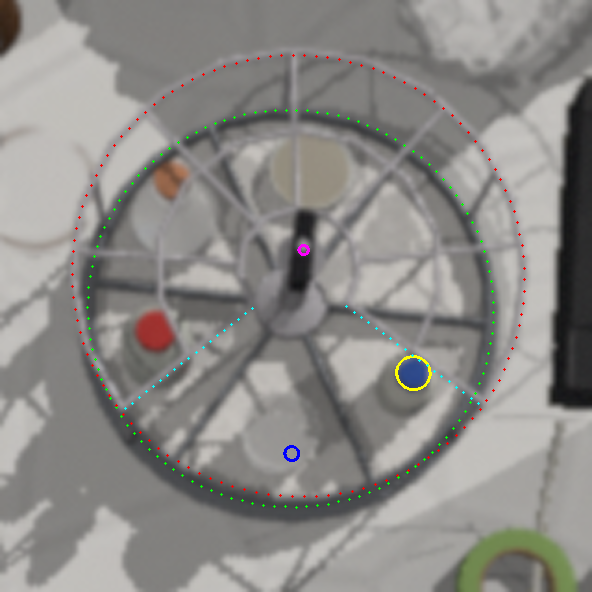

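The small bottle is the blue-capped one at about (527,-255). The axis is near (588.5,-175.5), and the tray has to turn about -0.92 rad. I'll plan the approach with the bar at -7° and the tool x heading at about 172.7°, which keeps joint 6 in range.

```bash
cat >> h.py <<'E'
def st():
    o=env.get_obs();R=Rot.from_quat(o['orientation']).as_matrix();return np.array(o['position']),np.arctan2(R[1,0],R[0,0]),o
def plan(p,h,P,H,n):
    """n calls from pose p,heading h to P,H ; prints x y z yaw (scaled)"""
    p=np.array(p,float);P=np.array(P,float);dp=(P-p)/n;dh=(H-h)/n
    for i in range(n):
        c,s_=np.cos(h),np.sin(h)
        print([round(float(v),3) for v in ((dp[0]*c+dp[1]*s_)/100,(dp[0]*s_-dp[1]*c)/100,-dp[2]/100,-dh/.5)]); h+=dh
E
python3 - <<'E'
from h import *
p,h,o=st(); plan((177.484,-546.965,231.3),h,(588.5,-175.5,245),np.radians(172.7),6); print(o['clock'])
E
```

```text
[0.843, -0.377, -0.023, -0.9]
[0.923, 0.027, -0.023, -0.9]
[0.819, 0.426, -0.023, -0.9]
[0.553, 0.74, -0.023, -0.9]
[0.176, 0.906, -0.023, -0.9]
[-0.236, 0.893, -0.023, -0.9]
0.3
```

Emit:
apply_moves(
  steps=[
    [0.21,-0.09,-0.02,-0.2,1],
    [0.42,-0.19,-0.023,-0.45,1],
    [0.63,-0.28,-0.023,-0.7,1],
    [0.843,-0.377,-0.023,-0.9,1],
  ],
)

```text
clock: 0.7
position: [246.5, -484.5, 233.6]
orientation: [0.927, 0.375, -0.0, 0.0]
force: [-0.8, 0.4, 0.7]
grip_width: 85.6
```

Emit:
apply_moves(
  steps=[
    [0.23,0.007,-0.01,-0.22,1],
    [0.46,0.014,-0.02,-0.45,1],
    [0.69,0.02,-0.023,-0.67,1],
    [0.923,0.027,-0.023,-0.9,1],
  ],
)

```text
clock: 1.1
position: [315.2, -422.5, 236.0]
orientation: [0.82, 0.572, -0.0, 0.0]
force: [0.9, -0.4, -0.6]
grip_width: 85.5
```

Emit:
apply_moves(
  steps=[
    [0.2,0.106,-0.01,-0.22,1],
    [0.41,0.213,-0.02,-0.45,1],
    [0.61,0.32,-0.023,-0.67,1],
    [0.819,0.426,-0.023,-0.9,1],
  ],
)

```text
clock: 1.5
position: [383.7, -360.7, 238.3]
orientation: [0.672, 0.741, -0.0, 0.0]
force: [0.7, -0.0, 0.3]
grip_width: 85.4
```

```bash
python3 - <<'E'
from h import *
p,h,o=st();print(p,np.degrees(h),o['clock'],o['q'])
plan(p,h,(588.5,-175.5,245),np.radians(172.7),3)
E
```

```text
[ 383.73396285 -360.71066565  238.2915137 ] 95.58953767073346 1.5 [-9.06928601e-01  2.16975045e-01 -6.50264879e-02  1.28850543e+00
 -7.88220129e-05  5.66311865e-01]
[0.548, 0.739, -0.022, -0.897]
[0.173, 0.904, -0.022, -0.897]
[-0.236, 0.89, -0.022, -0.897]
```

Emit:
apply_moves(
  steps=[
    [0.14,0.185,-0.01,-0.22,1],
    [0.275,0.37,-0.02,-0.45,1],
    [0.41,0.555,-0.022,-0.67,1],
    [0.548,0.739,-0.022,-0.897,1],
  ],
)

```text
clock: 1.9
position: [452.2, -299.2, 240.5]
orientation: [0.49, 0.872, -0.0, 0.0]
force: [-0.6, 0.2, -0.1]
grip_width: 85.3
```

Emit:
apply_moves(
  steps=[
    [0.043,0.226,-0.01,-0.22,0.8],
    [0.086,0.452,-0.02,-0.45,0.6],
    [0.13,0.68,-0.022,-0.67,0.5],
    [0.173,0.904,-0.022,-0.897,0.5],
  ],
)

```text
clock: 2.3
position: [520.8, -237.8, 242.6]
orientation: [0.284, 0.959, -0.0, 0.0]
force: [-0.4, -0.5, 1.3]
grip_width: 42.8
```

Emit:
apply_moves(
  steps=[
    [-0.06,0.22,-0.01,-0.22,0.5],
    [-0.118,0.445,-0.02,-0.45,0.5],
    [-0.177,0.67,-0.022,-0.67,0.5],
    [-0.236,0.89,-0.022,-0.897,0.5],
    [-0.236,0.89,-0.022,-0.897,0.5],
  ],
)

```text
clock: 2.8
position: [590.3, -175.2, 244.3]
orientation: [0.064, 0.998, 0.0, 0.0]
force: [-0.3, 0.3, -0.9]
grip_width: 42.6
```

```bash
python3 - <<'E'
from h import *
p,h,o=st();print(p,np.degrees(h),o['clock'],o['q'],o['grip_width'])
plan(p,h,(588.5,-175.5,178),np.radians(172.7),1)
s=snap('top','top1');t=snap('scene','scene1')
for n,k in(('top1',(np.s_[90:270,210:390])),('scene1',np.s_[130:290,190:390])):
  cv2.imwrite(f'pics/{n}z.png',cv2.resize(cv2.imread(f'pics/{n}.png')[k],None,fx=3.3,fy=3.3,interpolation=cv2.INTER_CUBIC))
E
```

```text
[ 590.26223241 -175.20450391  244.32211058] 172.68002911406973 2.8 [-4.19150210e-01  3.91984957e-01  1.90802334e-01  1.36951995e+00
  6.31434995e-04 -2.91392666e-01] 42.62594795407298
[0.017, -0.005, 0.663, -0.001]
```

View pics/scene1z.png

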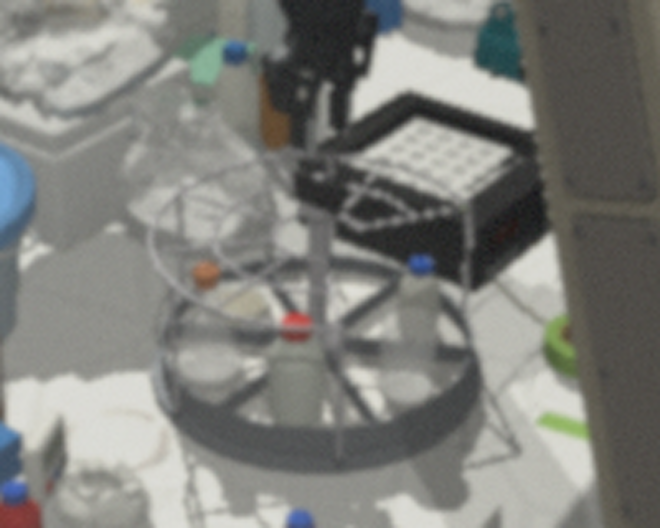

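View pics/top1z.png

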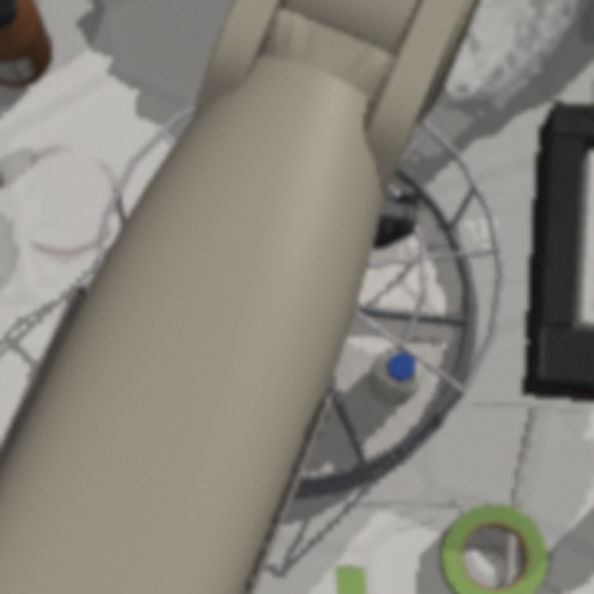

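The top view is now blocked by the arm, with the tray unchanged. In the scene view the fingers straddle the shaft line above the guard. I'll descend on the knob.

Emit:
apply_moves(
  steps=[
    [0,0,0.2,0,0.5],
    [0,0,0.4,0,0.5],
    [0,0,0.55,0,0.5],
    [0,0,0.66,0,0.5],
    [0,0,0.66,0,0.5],
  ],
)

```text
clock: 3.4
position: [587.2, -177.3, 177.2]
orientation: [0.067, 0.998, 0.0, -0.001]
force: [-0.2, -0.8, 0.7]
grip_width: 43.0
```

```bash
python3 - <<'E'
from h import *
p,h,o=st();print(p,np.degrees(h),o['clock'],o['force'])
t=snap('scene','scene2')
cv2.imwrite('pics/scene2z.png',cv2.resize(cv2.imread('pics/scene2.png')[120:240,230:350],None,fx=5,fy=5,interpolation=cv2.INTER_CUBIC))
E
```

```text
[ 587.20362799 -177.25384817  177.2240524 ] 172.31995732933953 3.4 [-0.22791311 -0.84675459  0.68867213]
```

View pics/scene2z.png

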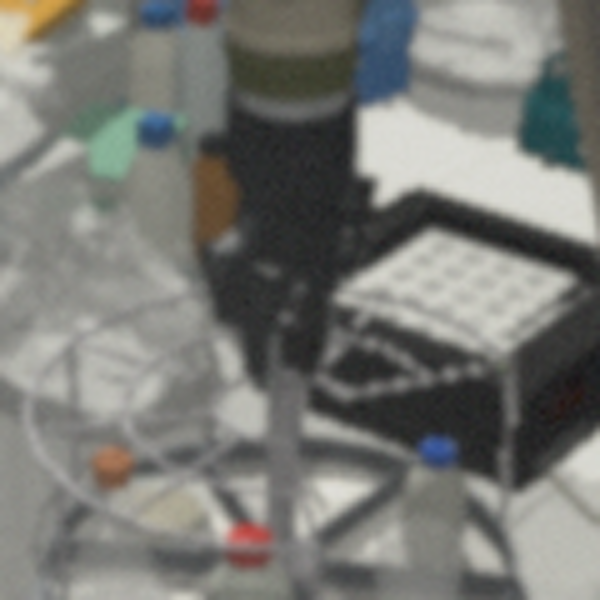

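The fingers are on both sides of the knob at the top of the shaft. Closing now.

Emit:
apply_moves(
  steps=[
    [0,0,0,0,0.3],
    [0,0,0,0,0.2],
    [0,0,0,0,0.14],
    [0,0,0,0,0.1],
    [0,0,0,0,0],
    [0,0,0,0,0],
  ],
)

```text
clock: 4.05
position: [588.9, -176.7, 180.2]
orientation: [0.066, 0.998, 0.0, 0.001]
force: [-2.9, 3.2, 5.9]
grip_width: 26.2
```

```bash
python3 - <<'E'
from h import *
p,h,o=st();print(p,np.degrees(h),o['clock'],o['force'],o['ft_torque'],o['grip_width'])
E
```

```text
[ 588.93788876 -176.65339343  180.15170226] 172.44261085233546 4.05 [-2.925656    3.22839628  5.8640325 ] [0.80440436 0.42885829 0.02558321] 26.233239911493207
```

Emit:
apply_moves(
  steps=[
    [0,0,0,0,0],
    [0,0,0,0,0],
  ],
)

```text
clock: 4.25
position: [588.9, -176.6, 180.1]
orientation: [0.066, 0.998, -0.0, 0.001]
force: [-2.3, 3.2, 6.0]
grip_width: 26.5
```

```bash
python3 - <<'E'
from h import *
p,h,o=st();print(p,np.degrees(h),o['clock'],o['force'],o['ft_torque'],o['grip_width'])
t=snap('scene','scene3')
cv2.imwrite('pics/scene3z.png',cv2.resize(cv2.imread('pics/scene3.png')[120:240,230:350],None,fx=5,fy=5,interpolation=cv2.INTER_CUBIC))
E
```

```text
[ 588.92643188 -176.64145771  180.14162977] 172.44505062568993 4.25 [-2.2736387   3.22675575  5.96846735] [0.73506746 0.40659768 0.04099159] 26.45924351882004
```

View pics/scene3z.png

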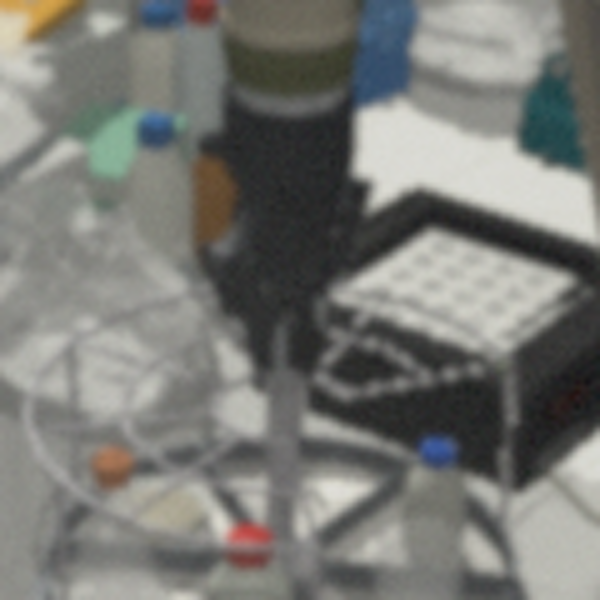

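The fingers stalled at 26 mm instead of 14 mm, with little force. I'll check the knob's position against the first scene picture before going on.

```bash
python3 - <<'E'
from h import *
s={'top':env.snapshot('top'),'scene':env.snapshot('scene')}
for n,f,x0,y0 in(('scene','scene0',240,140),('scene','scene3',240,140),('top','top0',250,120)):
    a=cv2.imread(f'pics/{f}.png')[y0:y0+90,x0:x0+90];im=cv2.resize(a,None,fx=6,fy=6,interpolation=cv2.INTER_CUBIC);im0=im.copy()
    C=np.array([588.5,-175.5]);th=np.radians(-7.3);e=np.array([np.cos(th),np.sin(th)]);g=np.array([-e[1],e[0]])
    for z,col in((180,(0,255,0)),(210,(0,0,255))):
        pts=[C+25*i*e+7*j*g for i,j in((1,1),(1,-1),(-1,-1),(-1,1))]
        q=np.array([[( proj(s[n],(*p,z))[0]+.5-x0)*6,(proj(s[n],(*p,z))[1]+.5-y0)*6] for p in pts]).astype(int)
        cv2.polylines(im,[q],True,col,1)
    if f!='top0' and f!='scene0': im=im
    cv2.imwrite(f'pics/k_{f}.png',np.hstack([im0,im])[:, :] if False else cv2.resize(np.hstack([im0,im]),(800,400)))
E
```

```text
(no output)
```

View pics/k_scene0.png

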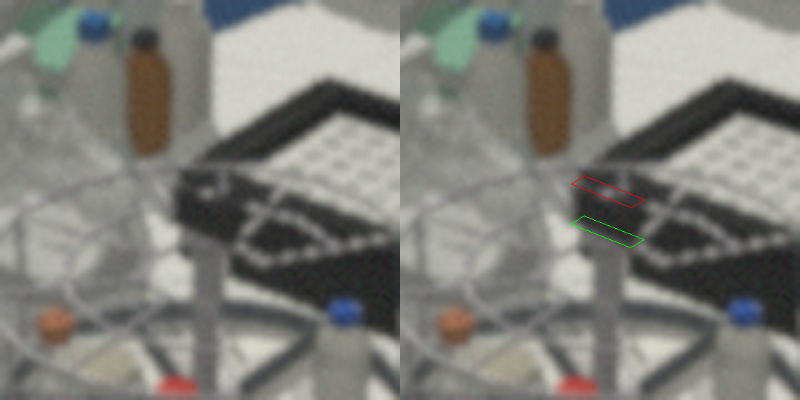

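View pics/k_scene3.png

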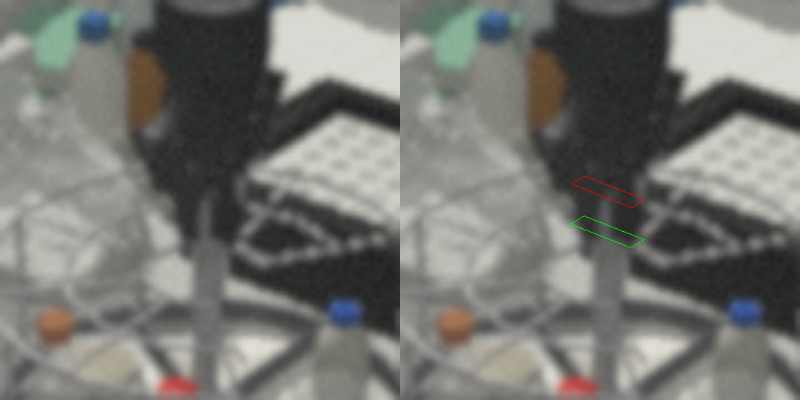

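View pics/k_top0.png

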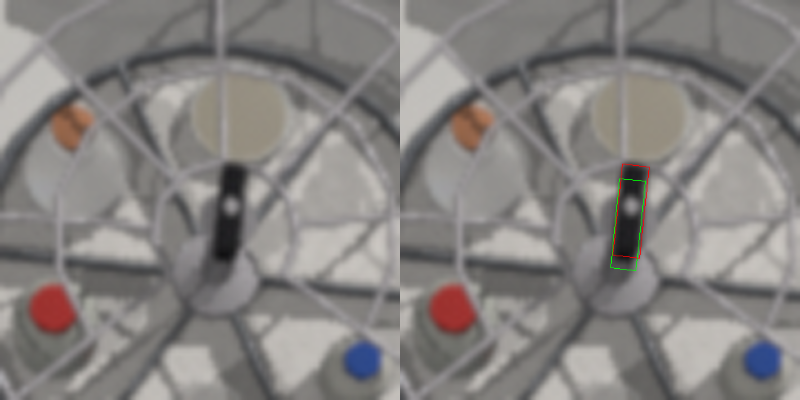

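The bar in the top view sits about 3 mm towards +y of my model, and the +y reaction force agrees with that: the fingers are one-sided. I'll reopen, shift +y and close again.

Emit:
apply_moves(
  steps=[
    [0,0,0,0,0.45],
    [0,0,0.03,0,0.45],
    [0,0.05,0.03,0,0.45],
    [0,0.05,0.03,0,0.3],
    [0,0.05,0.03,0,0.15],
    [0,0.05,0.03,0,0],
    [0,0.05,0.03,0,0],
    [0,0.05,0.03,0,0],
  ],
)

```text
clock: 5.2
position: [589.0, -176.3, 176.3]
orientation: [0.068, 0.998, -0.004, -0.0]
force: [-2.8, -11.8, 2.0]
grip_width: 27.8
```

```bash
python3 - <<'E'
from h import *
p,h,o=st();print(p,np.degrees(h),o['clock'],o['force'],o['ft_torque'],o['grip_width'])
E
```

```text
[ 588.98972251 -176.34978562  176.30453013] 172.23637862705922 5.2 [ -2.76728187 -11.84949081   1.99929684] [-2.49054741  0.74066403 -0.04045797] 27.78741586950085
```

It holds the same centre despite the shift, so it is gripped on both sides, whatever the width reading says. I'll take out the side load and test with a small turn.

Emit:
apply_moves(
  steps=[
    [0,-0.02,0,0,0],
    [0,-0.04,0,0,0],
    [0,-0.04,0,0.04,0],
    [0,-0.04,0,0.1,0],
    [0,-0.04,0,0.18,0],
    [0,-0.04,0,0.24,0],
    [0,-0.04,0,0.24,0],
  ],
)

```text
clock: 5.9
position: [589.0, -176.3, 176.3]
orientation: [0.126, 0.992, -0.001, 0.0]
force: [-1.4, -2.4, 5.5]
grip_width: 27.5
```

```bash
python3 - <<'E'
from h import *
p,h,o=st();print(p,np.degrees(h),o['clock'],o['force'],o['ft_torque'],o['grip_width'])
s=snap('top','top4');t=snap('scene','scene4')
print(onz(s,331.1,200.6,100))
hsv=cv2.cvtColor(s['color'],cv2.COLOR_RGB2HSV);m=cv2.inRange(hsv,(105,120,60),(125,255,255));k,l,st_,ce=cv2.connectedComponentsWithStats(m)
for i in range(1,k):
    if 8<st_[i][4]<300 and 290<ce[i][0]<370: 
        q=onz(s,*ce[i],100);print(ce[i],q,np.degrees(np.arctan2(q[1]+175.5,q[0]-588.5)))
cv2.imwrite('pics/scene4z.png',cv2.resize(cv2.imread('pics/scene4.png')[120:270,210:370],None,fx=4,fy=4,interpolation=cv2.INTER_CUBIC))
E
```

```text
[ 588.99180145 -176.27947527  176.26470706] 165.4847542541335 5.9 [-1.39191158 -2.35500733  5.46585846] [-0.63886116  0.44370765 -0.05158573] 27.505366112227946
[ 526.69046372 -255.29056741  100.        ]
[327.87179487 204.12820513] [ 517.71602176 -246.76528443  100.        ] -134.80586518033024
```

View pics/scene4z.png

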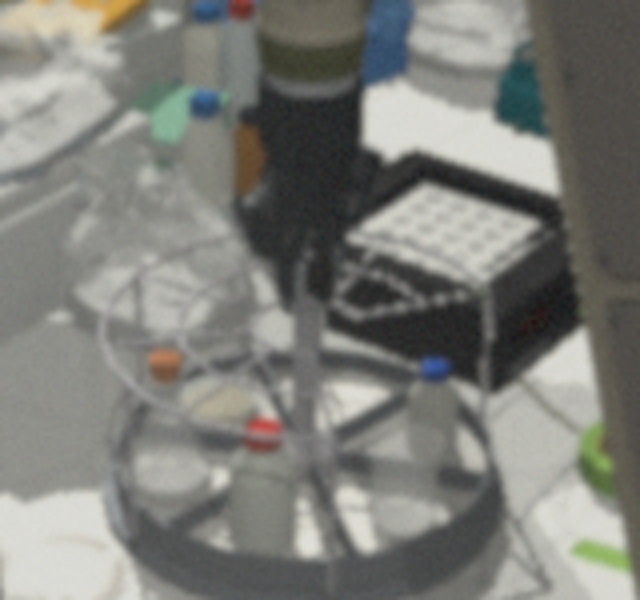

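The tray follows one to one: the bottle went from -127.8° to -134.8° and stands upright. I need another 0.795 rad, done smoothly in two calls.

Emit:
apply_moves(
  steps=[
    [0,0,0,0.02,0],
    [0,0,0,0.06,0],
    [0,0,0,0.12,0],
    [0,0,0,0.19,0],
    [0,0,0,0.26,0],
    [0,0,0,0.33,0],
    [0,0,0,0.4,0],
    [0,0,0,0.47,0],
    [0,0,0,0.54,0],
    [0,0,0,0.61,0],
    [0,0,0,0.68,0],
    [0,0,0,0.75,0],
  ],
)

```text
clock: 7.2
position: [589.4, -175.5, 176.3]
orientation: [0.309, 0.951, 0.0, 0.001]
force: [-0.5, 1.8, 5.2]
grip_width: 27.7
```

Emit:
apply_moves(
  steps=[
    [0,0,0,0.07,0],
    [0,0,0,0.14,0],
    [0,0,0,0.21,0],
    [0,0,0,0.28,0],
    [0,0,0,0.36,0],
    [0,0,0,0.44,0],
    [0,0,0,0.52,0],
    [0,0,0,0.6,0],
    [0,0,0,0.68,0],
    [0,0,0,0.75,0],
    [0,0,0,0.8,0],
    [0,0,0,0.83,0],
  ],
)

```text
clock: 8.4
position: [590.1, -174.9, 176.3]
orientation: [0.498, 0.867, 0.001, 0.001]
force: [3.3, 3.7, 5.6]
grip_width: 27.2
```

```bash
python3 - <<'E'
from h import *
p,h,o=st();print(p,np.degrees(h),o['clock'],o['force'],o['ft_torque'],o['grip_width'],o['q'])
t=snap('scene','scene5')
cv2.imwrite('pics/scene5z.png',cv2.resize(cv2.imread('pics/scene5.png')[120:270,210:370],None,fx=4,fy=4,interpolation=cv2.INTER_CUBIC))
E
```

```text
[ 590.05390558 -174.8601817   176.275885  ] 120.3007206273359 8.4 [3.32104317 3.6618062  5.6182853 ] [ 0.66858006 -0.48710804  0.0896881 ] 27.204431495032033 [-0.4197403   0.40942671  0.05029317  1.20991171  0.00259597  0.6222111 ]
```

View pics/scene5z.png

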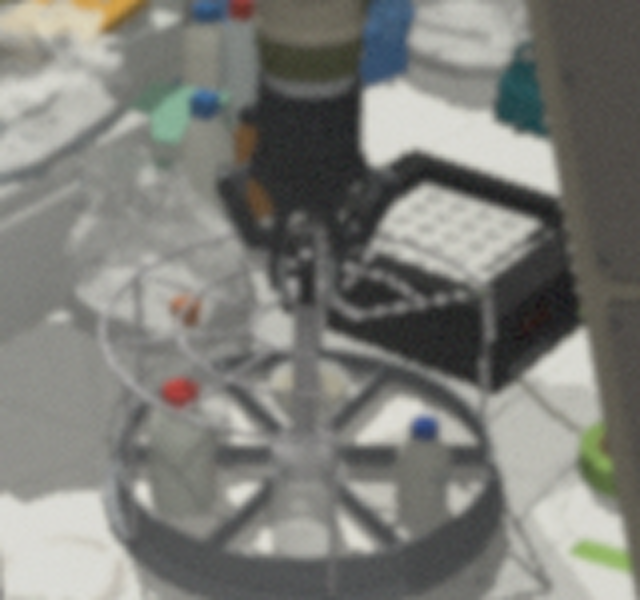

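The tray has turned 52° and both bottles stand upright. I'll let go, rise, and look.

Emit:
apply_moves(
  steps=[
    [0,0,0,0,0.4],
    [0,0,0,0,0.5],
    [0,0,0,0,0.6],
    [0,0,-0.15,0,0.6],
    [0,0,-0.4,0,0.6],
    [0,0,-0.7,0,0.6],
    [0,0,-0.8,0,0.6],
    [0,0,-0.8,0,0.6],
  ],
)

```text
clock: 9.25
position: [589.6, -176.6, 257.2]
orientation: [0.498, 0.867, 0.0, 0.002]
force: [0.3, -1.1, -0.0]
grip_width: 51.1
```

```bash
python3 - <<'E'
from h import *
p,h,o=st();print(p,np.degrees(h),o['clock'],o['force'],o['grip_width'])
s=snap('top','top6');t=snap('scene','scene6')
cv2.imwrite('pics/scene6z.png',cv2.resize(cv2.imread('pics/scene6.png')[120:270,210:370],None,fx=4,fy=4,interpolation=cv2.INTER_CUBIC))
cv2.imwrite('pics/top6z.png',cv2.resize(cv2.imread('pics/top6.png')[90:270,210:390],None,fx=3.3,fy=3.3,interpolation=cv2.INTER_CUBIC))
E
```

```text
[ 589.58292973 -176.55976678  257.20953868] 120.26645339531306 9.25 [ 0.29359624 -1.08888942 -0.02184054] 51.0731905853635
```

View pics/scene6z.png

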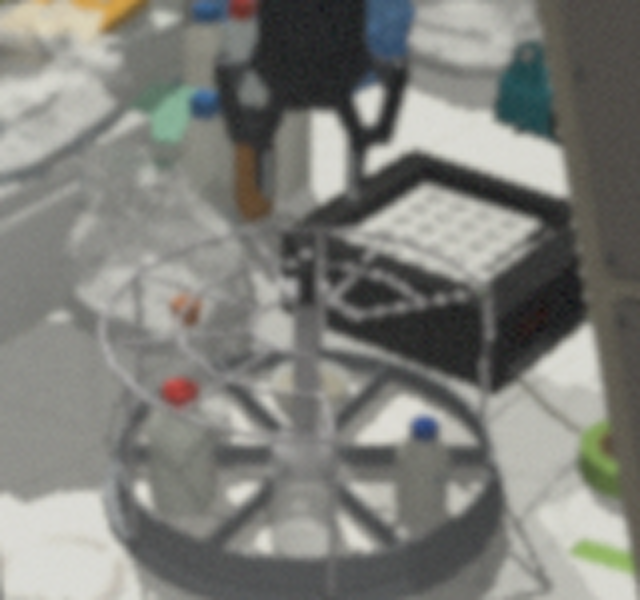

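View pics/top6z.png

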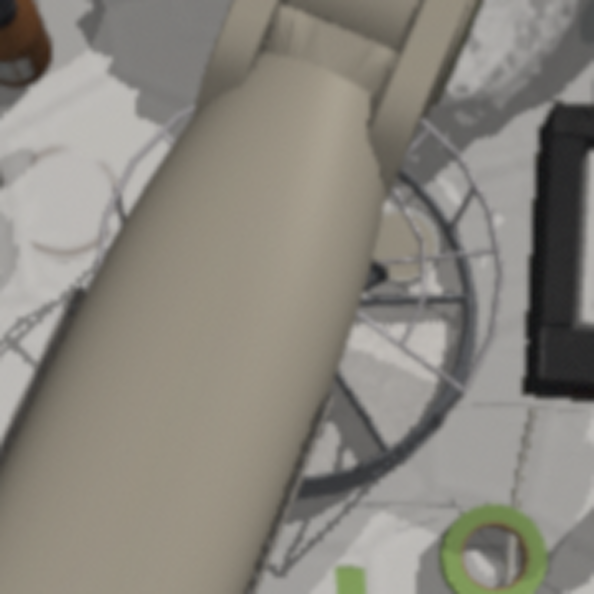

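```bash
python3 - <<'E'
from h import *
def cap(t,x0,x1):
    hsv=cv2.cvtColor(t['color'],cv2.COLOR_RGB2HSV);m=cv2.inRange(hsv,(100,90,50),(128,255,255));k,l,a,ce=cv2.connectedComponentsWithStats(m)
    return [(a[i][4],ce[i]) for i in range(1,k) if x0<ce[i][0]<x1 and 190<ce[i][1]<250 and a[i][4]>6]
t=env.snapshot('scene');a=cv2.imread('pics/scene0.png')[:,:,::-1]
for im in (a,t['color']):
    for n,c in cap({'color':im},300,330):
        q=onz(t,*c,95);v=q-[588.5,-175.5,95];print(n,c,q.round(1),np.degrees(np.arctan2(v[1],v[0])),np.hypot(*v[:2]))
s=env.snapshot('top')
# divider right now: crop top6z (378,300)->(465,300); (340,380)->(385,455)
f=lambda x,y:(210+(x+.5)/3.3-.5,90+(y+.5)/3.3-.5)
for a,b in(((378,300),(465,299)),((338,375),(385,455))):
    v=onz(s,*f(*b),45)-onz(s,*f(*a),45);print(np.degrees(np.arctan2(v[1],v[0])), onz(s,*f(*b),45))
E
```

```text
35 [317.05714286 209.42857143] [ 526.2 -258.4   95. ] -126.93868951572132 103.72153911497699
18 [315.77777778 226.5       ] [ 485.1 -172.8   95. ] 178.53160350146175 103.46525594993788
-90.15347156600411 [ 590.86007147 -315.54082852   45.        ]
-151.35569575382297 [ 464.99135003 -246.58077059   45.        ]
```

Compartment mid is at -180.7° and the opening at about -180.5°, so they agree. The bottle stands near (485,-173.5). I'll move above it with the jaws tangential.

```bash
python3 - <<'E'
from h import *
p,h,o=st();print(p,h); plan(p,h,(485,-173.5,250),np.pi,3)
E
```

```text
[ 588.05572744 -175.76491734  253.88898298] 2.099210781776793
[0.18, -0.293, 0.013, -0.695]
[0.269, -0.214, 0.013, -0.695]
[0.326, -0.11, 0.013, -0.695]
```

Emit:
apply_moves(
  steps=[
    [0.06,-0.1,0,-0.23,0.75],
    [0.12,-0.2,0,-0.46,0.75],
    [0.18,-0.293,0,-0.695,0.75],
  ],
)

```text
clock: 9.75
position: [553.4, -174.9, 254.1]
orientation: [0.338, 0.941, 0.0, -0.001]
force: [-0.2, -0.3, 0.2]
grip_width: 63.7
```

Emit:
apply_moves(
  steps=[
    [0.09,-0.07,0,-0.23,0.75],
    [0.18,-0.14,0,-0.46,0.75],
    [0.269,-0.214,0,-0.695,0.75],
  ],
)

```text
clock: 10.05
position: [519.0, -174.1, 254.2]
orientation: [0.17, 0.985, 0.0, -0.001]
force: [-0.2, 0.3, -0.2]
grip_width: 64.2
```

Emit:
apply_moves(
  steps=[
    [0.11,-0.04,0,-0.23,0.75],
    [0.22,-0.07,0,-0.46,0.75],
    [0.326,-0.11,0,-0.695,0.75],
    [0.326,-0.11,0,-0.695,0.75],
    [0.326,-0.11,0,-0.695,0.75],
  ],
)

```text
clock: 10.55
position: [485.5, -173.6, 255.1]
orientation: [0.001, 1.0, 0.0, -0.0]
force: [-0.5, -0.6, -0.0]
grip_width: 63.9
```

```bash
python3 - <<'E'
from h import *
p,h,o=st();print(p,np.degrees(h),o['grip_width'],o['q'],o['clock']); plan(p,h,(485,-173.5,125),np.pi,2)
s=snap('top','top7');t=snap('scene','scene7')
cv2.imwrite('pics/scene7z.png',cv2.resize(cv2.imread('pics/scene7.png')[120:270,210:370],None,fx=4,fy=4,interpolation=cv2.INTER_CUBIC))
E
```

```text
[ 485.53486702 -173.62925618  255.09075228] 179.8379114466452 63.90651950327857 [-4.99241110e-01  1.92371110e-01 -5.49610092e-02  1.32432815e+00
  5.74681700e-05 -4.96411986e-01] 10.55
[0.003, 0.001, 0.65, -0.003]
[0.003, 0.001, 0.65, -0.003]
```

View pics/scene7z.png

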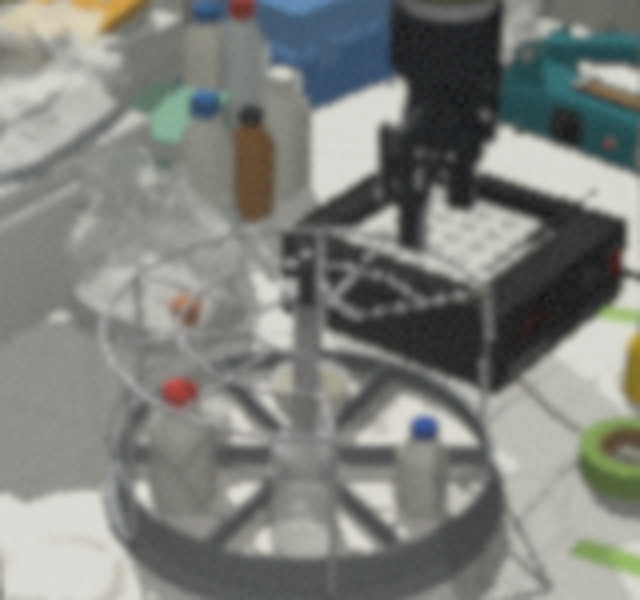

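The gripper hangs over the bottle, whose cap is at about (316,227). Descending to above the cap.

Emit:
apply_moves(
  steps=[
    [0,0,0.25,0,0.75],
    [0,0,0.5,0,0.75],
    [0,0,0.7,0,0.75],
  ],
)

```text
clock: 10.95
position: [485.9, -173.6, 184.3]
orientation: [0.0, 1.0, 0.0, -0.0]
force: [0.7, -0.1, -0.8]
grip_width: 64.0
```

Emit:
apply_moves(
  steps=[
    [0,0,0.2,0,0.75],
    [0,0,0.4,0,0.75],
    [0,0,0.6,0,0.75],
    [0,0,0.65,0,0.75],
    [0,0,0.65,0,0.75],
  ],
)

```text
clock: 11.45
position: [485.4, -173.4, 119.9]
orientation: [0.0, 1.0, 0.0, -0.001]
force: [0.2, -0.1, -0.8]
grip_width: 63.9
```

```bash
python3 - <<'E'
from h import *
p,h,o=st();print(p,np.degrees(h),o['grip_width'],o['clock'])
s=snap('top','top8');t=snap('scene','scene8')
a=cv2.resize(cv2.imread('pics/scene8.png')[170:270,270:370],None,fx=6,fy=6,interpolation=cv2.INTER_CUBIC)
for P in((p[0],p[1],95),(p[0],p[1],25),(p[0],p[1],p[2])):
    u,v=proj(t,P);cv2.circle(a,(int((u+.5-270)*6),int((v+.5-170)*6)),3,(0,255,0),1)
cv2.imwrite('pics/scene8z.png',a)
E
```

```text
[ 485.38507001 -173.40690663  119.92190681] 179.983275328267 63.87966848446557 11.45
```

View pics/scene8z.png

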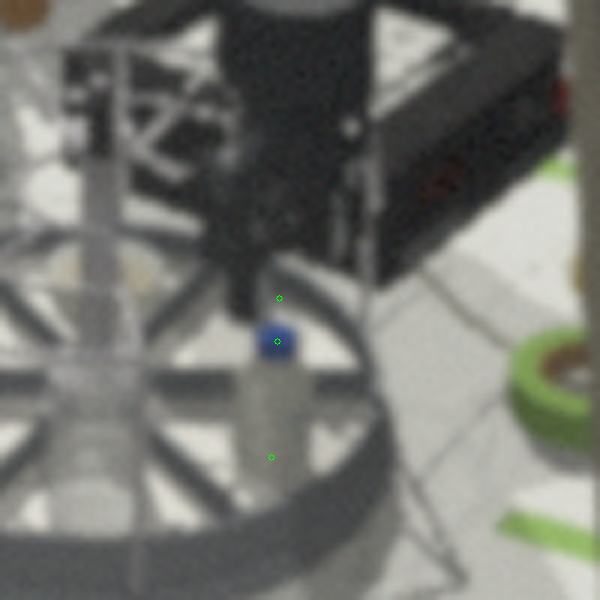

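View pics/top8.png

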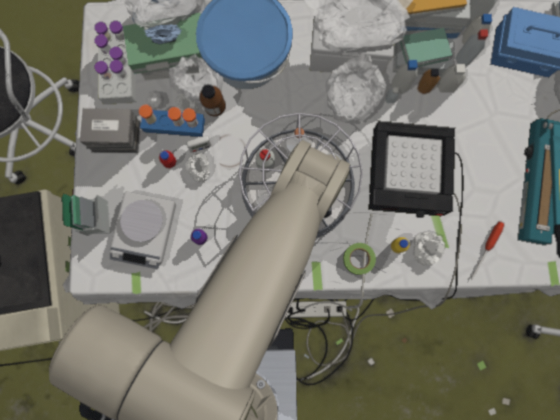

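The TCP axis projects right onto the cap at crop (277,341). Lowering to the body.

Emit:
apply_moves(
  steps=[
    [0,0,0.2,0,0.75],
    [0,0,0.4,0,0.75],
    [0,0,0.58,0,0.75],
    [0,0,0.7,0,0.75],
    [0,0,0.76,0,0.75],
    [0,0,0.76,0,0.75],
  ],
)

```text
clock: 12.15
position: [485.7, -173.8, 44.7]
orientation: [-0.0, 1.0, 0.0, -0.0]
force: [0.4, 0.2, 0.4]
grip_width: 64.4
```

Emit:
apply_moves(
  steps=[
    [0,0,0,0,0.65],
    [0,0,0,0,0.58],
    [0,0,0,0,0.53],
    [0,0,0,0,0.48],
    [0,0,0,0,0.44],
    [0,0,0,0,0.3],
    [0,0,0,0,0.2],
    [0,0,0,0,0.2],
  ],
)

```text
clock: 12.95
position: [486.1, -174.1, 45.6]
orientation: [-0.0, 1.0, -0.0, 0.001]
force: [-1.3, -0.8, 5.3]
grip_width: 37.7
```

```bash
python3 - <<'E'
from h import *
p,h,o=st();print(p,np.degrees(h),o['grip_width'],o['clock'],o['force'],o['ft_torque'])
t=snap('scene','scene9')
a=cv2.resize(cv2.imread('pics/scene9.png')[170:270,250:350],None,fx=6,fy=6,interpolation=cv2.INTER_CUBIC);cv2.imwrite('pics/scene9z.png',a)
E
```

```text
[ 486.08952503 -174.12349761   45.60628945] -179.99372594941735 37.71706222232803 12.95 [-1.30593292 -0.80920256  5.33980907] [0.06635035 0.31014189 0.05523428]
```

View pics/scene9z.png

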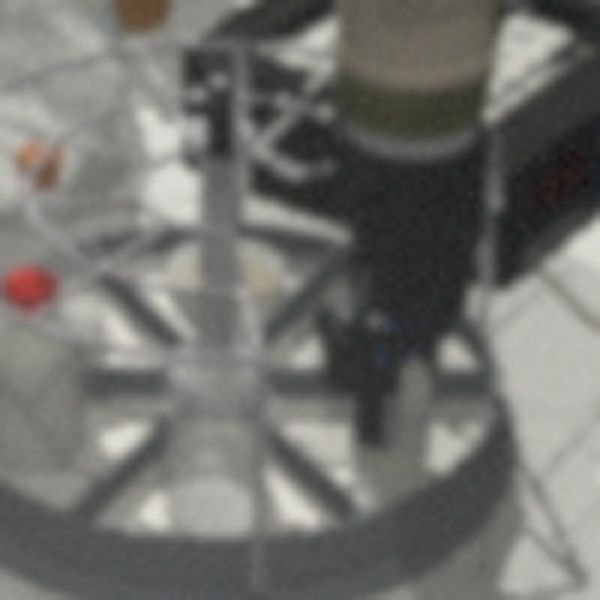

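The bottle is held: the fingers stopped at 37.7 mm. I'll lift it gently while refining the pan centre and nearby obstacles.

Emit:
apply_moves(
  steps=[
    [0,0,-0.04,0,0.2],
    [0,0,-0.12,0,0.2],
    [0,0,-0.24,0,0.2],
    [0,0,-0.38,0,0.2],
    [0,0,-0.52,0,0.2],
    [0,0,-0.66,0,0.2],
    [0,0,-0.8,0,0.2],
    [0.05,0,-0.9,0,0.2],
    [0.12,0,-0.97,0,0.2],
    [0.2,0,-1,0,0.2],
  ],
)

```text
clock: 14.0
position: [465.3, -173.8, 145.6]
orientation: [-0.0, 1.0, -0.0, 0.0]
force: [-0.0, -0.0, -0.8]
grip_width: 38.2
```

```bash
python3 - <<'E'
from h import *
p,h,o=st();print(p,np.degrees(h),o['grip_width'],o['clock'],o['force'],o['ft_torque'])
t=snap('scene','scene10');s=snap('top','top10')
a=cv2.resize(cv2.imread('pics/scene10.png')[150:350,140:350],None,fx=3,fy=3,interpolation=cv2.INTER_CUBIC)
C=(490,237)
for an in np.radians(np.arange(0,360,6)):
    u,v=proj(t,(C[0]+55*np.cos(an),C[1]+55*np.sin(an),58));cv2.circle(a,(int((u+.5-140)*3),int((v+.5-150)*3)),1,(0,255,0),-1)
cv2.imwrite('pics/scene10z.png',a)
a=cv2.resize(cv2.imread('pics/top10.png')[170:290,50:220],None,fx=4,fy=4,interpolation=cv2.INTER_CUBIC)
for an in np.radians(np.arange(0,360,6)):
    u,v=proj(s,(C[0]+55*np.cos(an),C[1]+55*np.sin(an),58));cv2.circle(a,(int((u+.5-50)*4),int((v+.5-170)*4)),1,(0,255,0),-1)
cv2.imwrite('pics/top10z.png',a)
for z in(0,60,100):print('box right edge',onz(s,107,215,z).round(0))
E
```

```text
[ 465.26552887 -173.83885991  145.62435814] -179.98215580768294 38.21237949841373 14.0 [-0.01208409 -0.03982174 -0.75227009] [-0.00104008 -0.00142967 -0.0525733 ]
box right edge [514. 343.   0.]
box right edge [505. 325.  60.]
box right edge [498. 312. 100.]
```

View pics/scene10z.png

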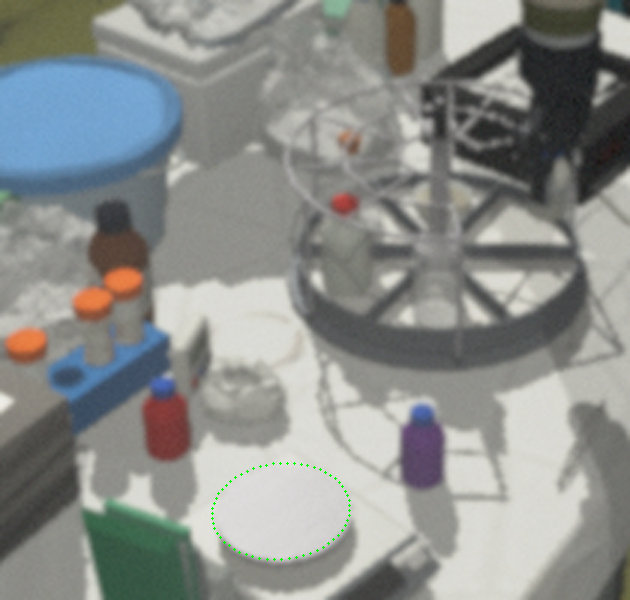

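View pics/top10z.png

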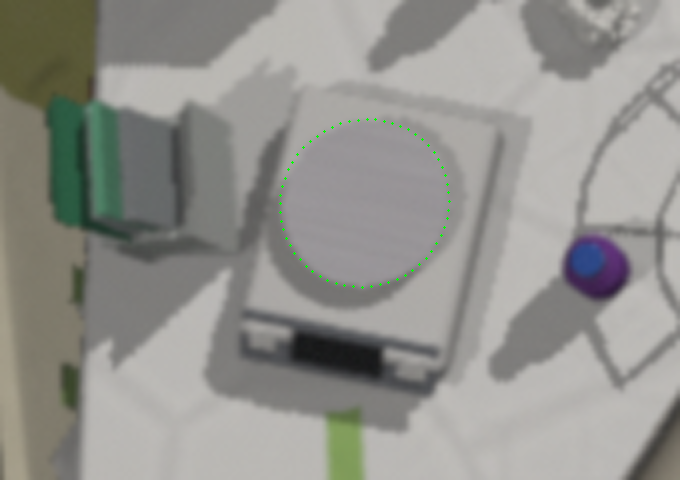

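My pan circle at (490,237) fits both views, and the bottle hangs upright in the grip. Carrying it out and across.

Emit:
apply_moves(
  steps=[
    [0.1,0.02,-0.12,0,0.2],
    [0.2,0.08,-0.25,0,0.2],
    [0.28,0.2,-0.38,0,0.2],
    [0.33,0.35,-0.46,0,0.2],
    [0.35,0.52,-0.5,0,0.2],
  ],
)

```text
clock: 14.6
position: [430.3, -120.8, 196.1]
orientation: [0.0, 1.0, -0.0, 0.001]
force: [-0.9, 0.3, -0.4]
grip_width: 37.7
```

Emit:
apply_moves(
  steps=[
    [0,0.2,0,0,0.2],
    [0,0.4,0,0,0.2],
    [0,0.6,0,0,0.2],
    [0,0.8,0,0,0.2],
    [0,1,0,0,0.2],
  ],
)

```text
clock: 15.1
position: [430.1, -20.0, 195.1]
orientation: [-0.0, 1.0, 0.0, 0.0]
force: [0.1, -0.8, -1.4]
grip_width: 37.8
```

Emit:
apply_moves(
  steps=[
    [0,0.2,0,0,0.2],
    [0,0.4,0,0,0.2],
    [0,0.6,0,0,0.2],
    [0,0.8,0,0,0.2],
    [0,1,0,0,0.2],
  ],
)

```text
clock: 15.6
position: [429.9, 80.0, 195.1]
orientation: [-0.001, 1.0, 0.0, 0.0]
force: [0.1, -0.1, 0.2]
grip_width: 38.3
```

Emit:
apply_moves(
  steps=[
    [-0.05,0.2,0,0,0.2],
    [-0.1,0.4,0,0,0.2],
    [-0.15,0.6,0,0,0.2],
    [-0.2,0.8,0,0,0.2],
    [-0.25,0.95,0,0,0.2],
  ],
)

```text
clock: 16.1
position: [454.9, 175.1, 195.1]
orientation: [-0.001, 1.0, 0.0, -0.0]
force: [0.2, -0.6, -0.7]
grip_width: 37.6
```

```bash
python3 - <<'E'
from h import *
p,h,o=st();print(p,np.degrees(h),o['grip_width'],o['clock'],o['q']);plan(p,h,(490,237,130),np.pi,1)
E
```

```text
[454.94143361 175.10307126 195.09001225] -179.89492394727588 37.64826424673385 16.1 [ 2.02432391e-01  1.59421507e-01 -2.43285487e-01  1.16805602e+00
  2.01080594e-04  2.00598472e-01]
[-0.352, 0.618, 0.651, -12.563]
```

Emit:
apply_moves(
  steps=[
    [-0.09,0.16,0.05,0,0.2],
    [-0.18,0.32,0.15,0,0.2],
    [-0.27,0.48,0.3,0,0.2],
    [-0.35,0.62,0.45,0,0.2],
    [-0.35,0.62,0.6,0,0.2],
    [-0.35,0.62,0.75,0,0.2],
    [-0.35,0.62,0.85,0,0.2],
    [-0.35,0.62,0.9,0,0.2],
    [-0.35,0.62,0.9,0,0.2],
  ],
)

```text
clock: 17.0
position: [490.2, 235.2, 104.1]
orientation: [-0.0, 1.0, -0.0, -0.001]
force: [-0.1, 0.8, -0.5]
grip_width: 38.0
```

```bash
python3 - <<'E'
from h import *
p,h,o=st();print(p,np.degrees(h),o['grip_width'],o['clock'],o['force'])
t=snap('scene','scene11');s=snap('top','top11')
a=cv2.resize(cv2.imread('pics/scene11.png')[230:370,160:300],None,fx=4.2,fy=4.2,interpolation=cv2.INTER_CUBIC)
C=(490,237)
for r,z in((55,58),(20,58),(20,85)):
  for an in np.radians(np.arange(0,360,6)):
    u,v=proj(t,(C[0]+r*np.cos(an),C[1]+r*np.sin(an),z));cv2.circle(a,(int((u+.5-160)*4.2),int((v+.5-230)*4.2)),1,(0,255,0),-1)
cv2.imwrite('pics/scene11z.png',a)
E
```

```text
[490.21136908 235.15264801 104.08590295] -179.99953958011062 38.039480015271955 17.0 [-0.12915681  0.80342475 -0.53048637]
```

View pics/scene11z.png

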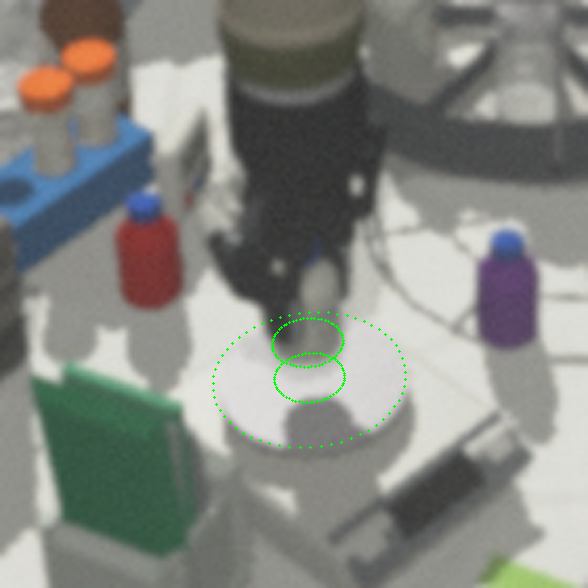

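The bottle hangs over the middle of the pan, with its foot at about 84 mm. Lowering in steps, watching the force.

Emit:
apply_moves(
  steps=[
    [0,0.015,0.08,0,0.2],
    [0,0.015,0.15,0,0.2],
    [0,0.015,0.2,0,0.2],
    [0,0.015,0.22,0,0.2],
    [0,0.015,0.22,0,0.2],
    [0,0.015,0.22,0,0.2],
  ],
)

```text
clock: 17.7
position: [490.7, 236.7, 82.8]
orientation: [-0.0, 1.0, -0.0, 0.0]
force: [0.1, 0.5, -1.0]
grip_width: 37.6
```

Emit:
apply_moves(
  steps=[
    [0,0,0.005,0,0.2],
    [0,0,0.01,0,0.2],
    [0,0,0.015,0,0.2],
    [0,0,0.02,0,0.2],
    [0,0,0.02,0,0.2],
    [0,0,0.02,0,0.2],
  ],
)

```text
clock: 18.3
position: [490.7, 236.7, 80.8]
orientation: [-0.0, 1.0, -0.0, 0.0]
force: [0.0, -0.7, 0.6]
grip_width: 37.8
```

Emit:
apply_moves(
  steps=[
    [0,0,0.005,0,0.2],
    [0,0,0.01,0,0.2],
    [0,0,0.01,0,0.2],
    [0,0,0.01,0,0.2],
  ],
)

```text
clock: 18.7
position: [490.6, 236.7, 79.7]
orientation: [-0.0, 1.0, -0.0, -0.0]
force: [0.1, -0.4, -0.5]
grip_width: 38.0
```

Emit:
apply_moves(
  steps=[
    [0,0,0.005,0,0.2],
    [0,0,0.01,0,0.2],
    [0,0,0.01,0,0.2],
    [0,0,0.01,0,0.2],
  ],
)

```text
clock: 19.1
position: [490.6, 236.7, 78.7]
orientation: [-0.0, 1.0, -0.0, -0.0]
force: [0.2, 0.4, -0.8]
grip_width: 37.5
```

Emit:
apply_moves(
  steps=[
    [0,0,0.005,0,0.2],
    [0,0,0.01,0,0.2],
    [0,0,0.01,0,0.2],
    [0,0,0.01,0,0.2],
  ],
)

```text
clock: 19.5
position: [490.7, 236.8, 78.6]
orientation: [-0.0, 1.0, 0.0, 0.0]
force: [-2.5, 0.6, 6.3]
grip_width: 37.9
```

```bash
python3 - <<'E'
from h import *
p,h,o=st();print(p,o['force'])
t=snap('scene','scene12')
a=cv2.resize(cv2.imread('pics/scene12.png')[250:350,180:280],None,fx=6,fy=6,interpolation=cv2.INTER_CUBIC)
cv2.imwrite('pics/scene12z.png',a)
E
```

```text
[490.66840897 236.76396122  78.63716442] [-2.46214345  0.58765289  6.29661448]
```

View pics/scene12z.png

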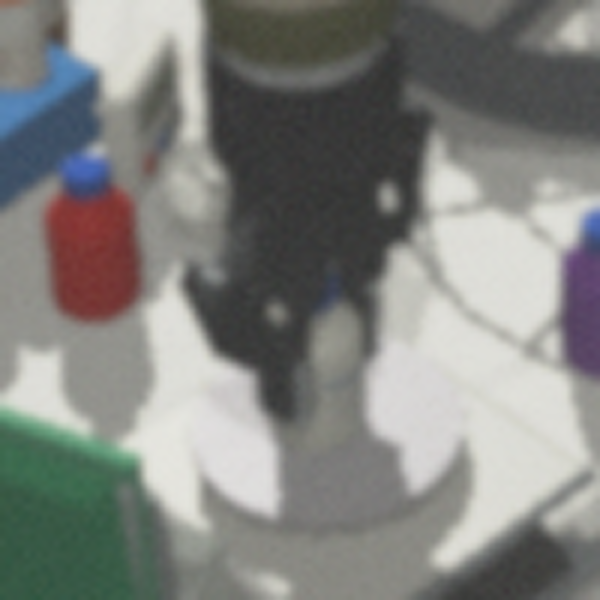

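Contact: 6 N upward at the expected height. Opening slowly, then straight up.

Emit:
apply_moves(
  steps=[
    [0,0,0,0,0.44],
    [0,0,0,0,0.46],
    [0,0,0,0,0.5],
    [0,0,0,0,0.56],
    [0,0,0,0,0.65],
    [0,0,0,0,0.75],
    [0,0,0,0,0.75],
  ],
)

```text
clock: 20.25
position: [490.5, 236.7, 77.6]
orientation: [-0.0, 1.0, -0.0, -0.0]
force: [0.5, 0.5, -0.6]
grip_width: 64.0
```

Emit:
apply_moves(
  steps=[
    [0,0,-0.05,0,0.75],
    [0,0,-0.15,0,0.75],
    [0,0,-0.35,0,0.75],
    [0,0,-0.55,0,0.75],
    [0,0,-0.8,0,0.75],
    [0,0,-1,0,0.75],
  ],
)

```text
clock: 20.85
position: [491.0, 236.9, 180.1]
orientation: [-0.0, 1.0, 0.0, 0.001]
force: [0.2, -0.6, 0.5]
grip_width: 64.0
```

Emit:
apply_moves(
  steps=[
    [0.1,-0.2,-0.1,0,0.75],
    [0.3,-0.5,-0.2,0,0.75],
    [0.5,-0.8,-0.2,0,0.75],
    [0.6,-1,-0.2,0,0.75],
    [0.6,-1,-0.2,0,0.75],
  ],
)

```text
clock: 21.35
position: [429.4, 135.1, 199.0]
orientation: [0.001, 1.0, -0.0, 0.0]
force: [-0.8, -0.3, 0.3]
grip_width: 64.0
```

```bash
python3 - <<'E'
from h import *
p,h,o=st();print(p,o['force'],o['clock'])
t=snap('scene','scene13');s=snap('top','top13')
a=cv2.resize(cv2.imread('pics/scene13.png')[170:350,140:370],None,fx=3.3,fy=3.3,interpolation=cv2.INTER_CUBIC)
cv2.imwrite('pics/scene13z.png',a)
hsv=cv2.cvtColor(s['color'],cv2.COLOR_RGB2HSV);m=cv2.inRange(hsv,(100,90,50),(128,255,255));k,l,b,ce=cv2.connectedComponentsWithStats(m)
for i in range(1,k):
    if 100<ce[i][0]<180 and 190<ce[i][1]<250 and b[i][4]>6: print('top cap',ce[i],onz(s,*ce[i],133))
hsv=cv2.cvtColor(t['color'],cv2.COLOR_RGB2HSV);m=cv2.inRange(hsv,(100,90,50),(128,255,255));k,l,b,ce=cv2.connectedComponentsWithStats(m)
for i in range(1,k):
    if 200<ce[i][0]<265 and 260<ce[i][1]<340 and b[i][4]>6: print('scene cap',ce[i],onz(t,*ce[i],128))
E
```

```text
[429.44876073 135.14639913 198.98181736] [-0.78202619 -0.32889457  0.25669781] 21.35
scene cap [231.04545455 297.06818182] [492.32192252 237.42913114 128.        ]
```

View pics/scene13z.png

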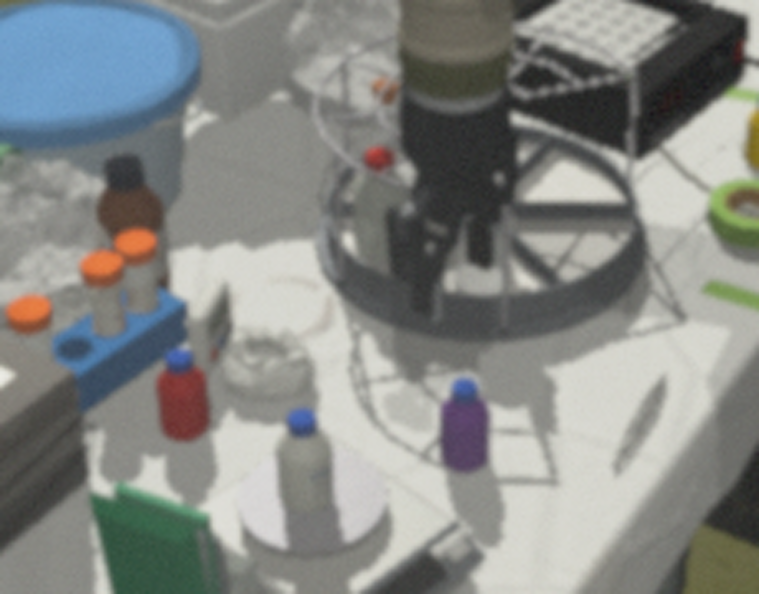

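View pics/top13.png

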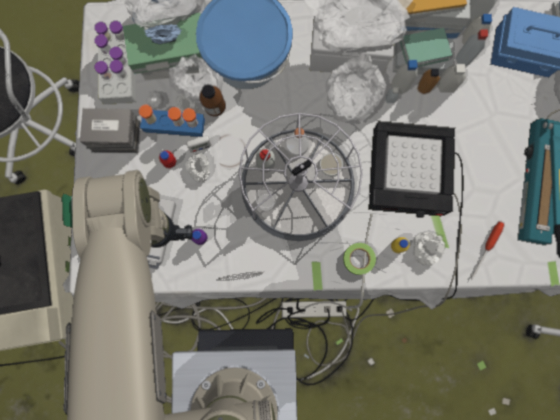

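The small bottle stands upright on the pan with its cap at about (492,237). The large one still stands in the carousel, the front compartment is centred in the opening, and the robot is clear. Handing in.

```bash
python3 -c "
from workcell import env
print(env.job_done())"
```

```text
the job is handed in; nothing more can be done
None
```

The small blue-capped bottle now stands upright in the middle of the balance pan, and I handed the job in at about 21.5 s. I turned the carousel about 52° clockwise by its knob and let go. Then I lifted the bottle out through the front opening and set it on the pan.

**Last checks:**
- **Bottle on pan:** in the scene view its cap is at about (492, 237), against a pan centre of (490, 237). The arm hid the pan in the final top view, so this rests on the scene camera alone.
- **Compartment:** its middle was at -180.7°, and I measured the opening at about -180.5°.
- **Other items:** the large red-capped bottle still stands in the carousel. I did not touch the purple, red or yellow look-alikes.
- **Robot:** the gripper was clear of everything, with no contact force.

**What disagreed:**
- **Knob width:** the gripper read about 26–27 mm on the knob, although the bar is 14 mm thick. I never found out why. I reopened it and closed it again once, and the tray then followed the turn one to one.
- **Bottle angle:** after the turn the scene camera put the bottle itself about 2° past the middle of the opening, at 178.5°.

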